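Clear the breakfast board and hand over the clementine dish

ROBOT

A 6-joint arm with a two-finger parallel gripper is mounted at the origin on the work surface. World frame = base frame: x ahead of the robot, y to its left, z up, the work surface at z = 0. Lengths are in m, angles in rad, forces in N, time in s.
With the tool pointing down it reaches from about 0.325 to 0.925 m from the base axis. Payload 3.1 kg.
Tool frame: the origin (TCP) lies at the very end of the fingers, on their centre line; the grasp point (between the pads) lies 19 mm behind it; z points along the fingers, y is the line along which they close (so a half turn about z gives the same grasp; the last joint's range is limited). The gripper opens to 85 mm and grips with 20 to 120 N. Pads are 22 mm wide; open, the fingers measure 114 mm over their backs; the gripper's body (76 mm by 85 mm) begins 54 mm behind the grasp point. The pads swing forward as they close: fully open they stand 13 mm farther back than shut.
Start: joints at [1.236, 0.217, 1.613, -0, 1.311, -0.112], TCP at [0.138, 0.61, 0.231] pointing down, gripper open.
Joint ranges: [-2.75, 2.75], [-0.78, 2.1], [0.31, 2.55], [-1.13, 4.27], [0.13, 2.63], [-2.58, 2.58]. Speed limits (rad/s): [2.79, 2.79, 3.14, 3.14, 3.14, 3.14].

INTERFACE

Orientations are given as a unit quaternion [w, x, y, z].
In Python, from plant import bot, capture, camera_info gives the robot as it stands. The module is installed in compiled form; this text tells all that it offers.
- The arm moves only by the tool apply_moves, never from a script. Its argument "plan" is a list of rows, each an object with "dr": the turn, a rotation vector about the tool's x, y, z in units of 90 degrees (1.0 is 90 degrees), a list of three; "travel": the shift along the tool's x, y, z in units of 200 mm (1.0 is 200 mm), a list of three; "gripper": the opening, from 0 (shut) to 1 (fully open). In form: [{"dr": [wx, wy, wz], "travel": [dx, dy, dz], "gripper": gripper}, ...]. A call has 1 to 10 rows; each row is the pose to reach, as a shift and turn from the pose commanded when the call began, along the tool's axes at that moment; what a row does not reach only later rows make up. A row lasts 1/10 s, in which the tool goes at most 50 mm and 8.59 degrees, less where a joint would pass 70% of its speed; a pose out of reach is approached as far as the arm can. A call with a number of a shift or a turn outside -1 to 1 is refused whole. A call with a gripper value outside its range is refused whole. The fingers move at their own pace and stop on an object; "force" is the grip in N (left out, the last holds). Time passes only in rows, so rows that repeat a pose let the fingers close. It gives the time, the measured TCP pose, the force, the opening and the grip force at its end, in the units of the state.
- bot.observe(): the state, without advancing time (a new reading comes with each control period).
- capture(name): name is "side" or "top"; returns the picture (420x560x3 uint8, red, green, blue); there is no depth.
- camera_info(name): a dict with "mtx" (3x3 intrinsics, pixels), "pose" (4x4, takes a point from camera to world coordinates). Camera axes: x right, y down, z forward; pixel columns grow to the right and rows downward; lengths in m; the calibration is good to about 2 mm. A picture is of the moment at which its call begins. camera_info takes no time and is no camera call.
- bot.hand_in(): hands the job in; it is judged then, once.
The state is a dict: "time": time; "joint_positions": joint angles; "joint_vel": joint speeds; "joint_torque": joint torques, N m; "ee_pos": TCP position; "eef_rot": TCP orientation; "wrist_force": force on the tool from outside, world axes, zero at the start; "torque": the same for the moment, N m; "finger_gap": opening from 0.0 (shut) to 1.0 (fully open); "grip_force": force on a finger pad.
Only numpy, scipy, OpenCV 4.12 (cv2) and the standard library are available. Lean on these libraries where they do the work, as an engineer would, in place of code of your own. Each camera call takes 0.05 s, during which the arm holds its last target. There are 200 camera calls.

TASK

Hand the clementine to the diner in its dish: first make room on the breakfast board by packing the tall marmalade jar and the square tea tin upright, side by side, into the wooden caddy with the short honey jar that is already in it, and let go of them. Then take the two-eared dish by one ear, lift it about ten centimetres above the board, and turn it a quarter turn so that the free ear points at the diner's plate, keeping the dish level and the loose clementine in the middle without touching it. Finish while still holding the dish there by its ear, above the board, level and still, ready for the diner to take; leave everything else where it is.

Things in the scene. Friction and masses are not known exactly. Their poses are not given: they have to be found in the camera images.
- board: Pale wooden bread board, fixed, 260 (its x) by 360 (its y) by 22 mm thick. Origin: centre of its underside, on the table (z = 0); its top is 22 mm up. Its x points roughly away from the robot to the diner's plate.
- dish: Round two-eared stoneware dish, brown with cream inside, on the board's middle: 150 mm across, 37 mm high, about 320 g. Inside, the floor rises from the middle: 6 degrees to radius 24 mm, 14 to 42, 28 to 60, then steeply to the rim, so a ball settles in the middle while it is level. Origin: centre of its underside, z up. Its ears point along its +x and -x, at the start roughly along the board's y.
- dish_middle (a point): Middle of the dish's inside floor, 6 mm above its underside.
- ear_a (a point): Grip point of the ear on the dish's +x side, 94 mm from its middle, 27 mm above its underside. Each ear is a solid lug with flat parallel sides, 36 mm wide (dish's y), 14 mm thick (20 to 34 mm above the underside), reaching from 68 to 108 mm out. Pinched across its width from above at this point with a firm grip (40 N or more), it carries the dish level.
- ear_b (a point): The same on the dish's other ear, on its -x side.
- clementine: Orange clementine with a small green stalk end, a loose ball 54 mm in diameter, 75 g, lying in the middle of the dish. Origin: the bottom of the ball as first laid (it turns with the ball).
- clementine_center (a point): Centre of the clementine.
- marmalade: Marmalade jar, orange glass with a cream label band and silver lid: an upright cylinder 58 mm in diameter (lid 60 mm, the top 20 mm), 104 mm high, about 340 g. It stands on the board beside one of the dish's ears. Origin: centre of its underside; z up.
- tea_tin: Square tea tin, dark green and cream with a brass-coloured lid: 56 by 56 mm, 104 mm high, about 200 g. It stands on the board beside the other ear. Origin: centre of its underside; z up; its flat sides face its x and y.
- caddy: Pale plywood open box, fixed to the table: outside 210 (its x) by 88 (its y) by 58 mm high; inside 192 by 70 mm, floor 8 mm up, no dividers. Origin: centre of its underside; x along its length. The honey jar stands at its -x end; jar and tin go in the rest of its length, about 15 mm longer than the two together.
- honey: Short honey jar, amber with a brass-coloured lid, 58 mm in diameter and 58 mm high, standing loose in the caddy at its -x end. Origin: centre of its underside. It stays standing in the caddy (it may be nudged along a little).
- plate: Diner's white plate, 170 mm across, 15 mm high, on the table beyond the board as seen from the robot. Origin: centre of its underside. Leave it where it is.
- toast: Slice of toast, 102 by 62 by 14 mm, on the diner's plate. Origin: centre of its underside. Leave it where it is.
- knife: Butter spreader knife with a black handle, 164 mm long and 18 mm wide, lying on the table beside the diner's plate. Origin: its middle, underside; blade along its +x. Leave it where it is.
- crock: Brown lidded butter crock, 118 mm across, 111 mm high to the knob of its cream lid, on the table. Origin: centre of its underside. Leave it where it is.
- mug: Blue mug, 80 mm across, 92 mm high, on the table. Origin: centre of its underside. Leave it where it is.
- loaf: Half loaf of bread, 95 by 150 mm, 96 mm high, on the table to the right of the board. Origin: centre of its underside. Leave it where it is.
Things that resemble listed ones, but are neither listed nor needed, are in the scene too. What is meant by the dish is not pink, and is the larger of those in its own colour. There is more than one size of the honey; the job needs the larger.

How it is judged:
By the outcome, as a careful person would: the job done as asked, in the order asked, and still so for the second after the job is handed in, while the arm keeps its last pose, push and grip.
It also fails if it takes over 72 s, if anything falls off the work surface, if the arm or the gripper's body presses on something with over 40 N, if the wrist force passes 120 N, or if a joint passes its speed limit or range.

## Working session

There is one attempt and no reset: what is moved stays moved. The work goes in short steps, Python scripts to look and compute and a tool call to move; the robot and the scene stay as the last step left them, time stands still between calls to the robot, and variables do not carry over. Pictures are saved under pics/ and viewed, at most 13 in all, crops included, and the job is handed in when it is done.

Besides the shell and the picture viewer there is one more tool, called after "Call:" by a JSON object that holds its "name" and its "arguments", one argument or row to a line. apply_moves: Moves the arm, as the interface text tells. Its arguments: {"type":"object","properties":{"plan":{"type":"array"},"force":{"type":"number"}},"required":["plan"]}

```bash
mkdir -p pics
python3 - <<'E'
from plant import bot,capture,camera_info
import cv2,numpy as np
print(bot.observe())
for n in("top","side"):
    im=capture(n);cv2.imwrite(f"pics/{n}0.png",im[:,:,::-1]);c=camera_info(n);print(n,np.round(c["mtx"],2).tolist(),np.round(c["pose"],4).tolist())
E
```

```text
{'time': 0.0, 'joint_positions': array([ 1.23581508e+00,  2.17762217e-01,  1.61495723e+00,  2.12682562e-05,
        1.31132866e+00, -1.12219733e-01]), 'joint_vel': array([ 0.00119818,  0.00087421,  0.0012253 ,  0.00124909,  0.00169481,
       -0.00084929]), 'joint_torque': array([-5.16407636e-05, -3.96854067e+01, -3.03851330e+01, -2.17365675e-05,
        9.75010655e-03,  2.17396362e-06]), 'ee_pos': array([0.13778481, 0.60876538, 0.22995124]), 'eef_rot': array([-2.82257717e-04,  1.11153249e-01,  9.93802520e-01, -1.19488557e-03]), 'wrist_force': array([-0.22103738,  0.4495511 ,  0.4004021 ]), 'torque': array([-0.04696075, -0.02615388, -0.00170004]), 'grip_force': 0.0, 'finger_gap': 0.997244275799712}
top [[392.77, 0.0, 277.19], [0.0, 392.77, 205.05], [0.0, 0.0, 1.0]] [[-0.0297, -0.9951, 0.0942, 0.3803], [-0.9995, 0.0304, 0.0061, -0.1005], [-0.0089, -0.094, -0.9955, 1.3155], [0.0, 0.0, 0.0, 1.0]]
side [[530.86, 0.0, 275.72], [0.0, 530.86, 203.94], [0.0, 0.0, 1.0]] [[0.995, -0.0777, 0.0624, 0.3808], [-0.0997, -0.7768, 0.6218, -1.0058], [0.0001, -0.6249, -0.7807, 1.1955], [0.0, 0.0, 0.0, 1.0]]
```

View pics/top0.png

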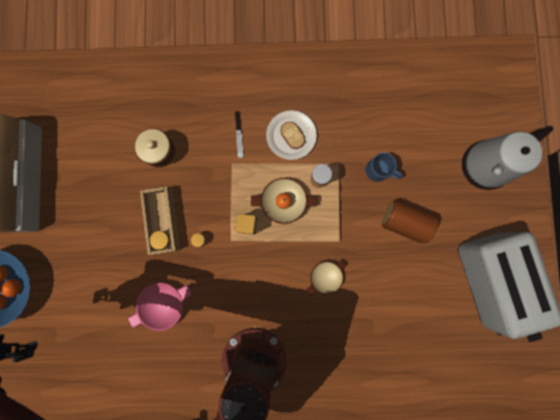

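View pics/side0.png

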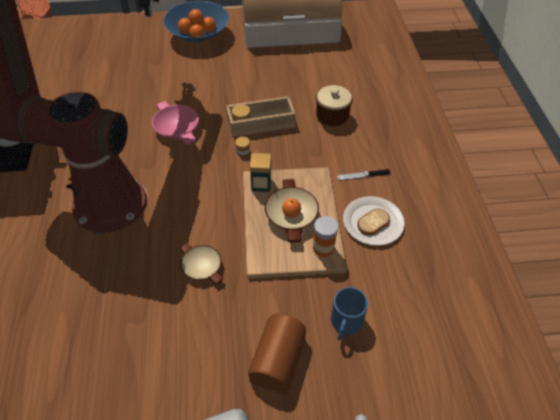

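The top picture shows the caddy at about (160,220) with the honey at its near end (158,240), the tin at (245,225), the dish at (284,201), the marmalade at (322,175), and the plate at (291,134). The side view agrees. I'll zoom both for accurate pixels.

```bash
cat > h.py <<'E'
from plant import bot,capture,camera_info
import cv2,numpy as np
C={n:camera_info(n) for n in("top","side")}
def ray(n,uv):
    P=np.array(C[n]["pose"]);d=P[:3,:3]@np.linalg.solve(C[n]["mtx"],[uv[0],uv[1],1.]);return P[:3,3],d/np.linalg.norm(d)
def at(n,uv,z):
    o,d=ray(n,uv);return o+d*(z-o[2])/d[2]
def tri(a,b):
    A=np.zeros((3,3));B=np.zeros(3)
    for n,uv in(("top",a),("side",b)):
        o,d=ray(n,uv);M=np.eye(3)-np.outer(d,d);A+=M;B+=M@o
    return np.linalg.solve(A,B)
def proj(n,p):
    P=np.array(C[n]["pose"]);q=np.array(C[n]["mtx"])@(P[:3,:3].T@(np.array(p)-P[:3,3]));return q[:2]/q[2]
def crop(n,u,v,w,h,k,name,im=None):
    im=capture(n) if im is None else im
    c=cv2.resize(im[v:v+h,u:u+w],None,fx=k,fy=k,interpolation=cv2.INTER_CUBIC)
    for i in range(0,w,20): cv2.putText(c,str(u+i),(i*k,8),0,.3,(255,255,255));c[:6 if i%20 else 12,i*k]=255
    for i in range(0,h,20): cv2.putText(c,str(v+i),(0,i*k+4),0,.3,(255,255,255));c[i*k,:12]=255
    cv2.imwrite(f"pics/{name}.png",c[:,:,::-1])
E
python3 - <<'E'
from h import *
crop("top",135,160,210,100,3,"t1",cv2.imread("pics/top0.png")[:,:,::-1].copy()) if 0 else None
a=cv2.imread("pics/top0.png")[:,:,::-1].copy();b=cv2.imread("pics/side0.png")[:,:,::-1].copy()
crop("top",140,155,120,105,5,"t1",a);crop("top",225,155,120,95,6,"t2",a)
crop("side",220,90,150,110,5,"s1",b);crop("side",235,145,120,120,5,"s2",b)
# stack pairs
for i in(1,2):
    t=cv2.imread(f"pics/t{i}.png");s=cv2.imread(f"pics/s{i}.png");print(t.shape,s.shape)
E
```

```text
(525, 600, 3) (550, 750, 3)
(570, 720, 3) (600, 600, 3)
```

View pics/t1.png

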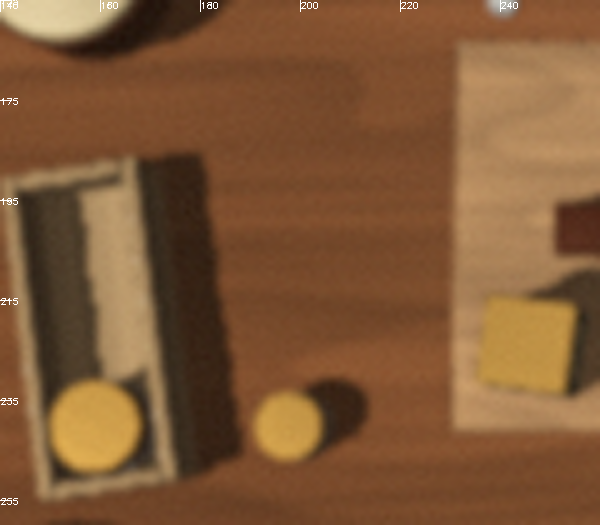

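View pics/t2.png

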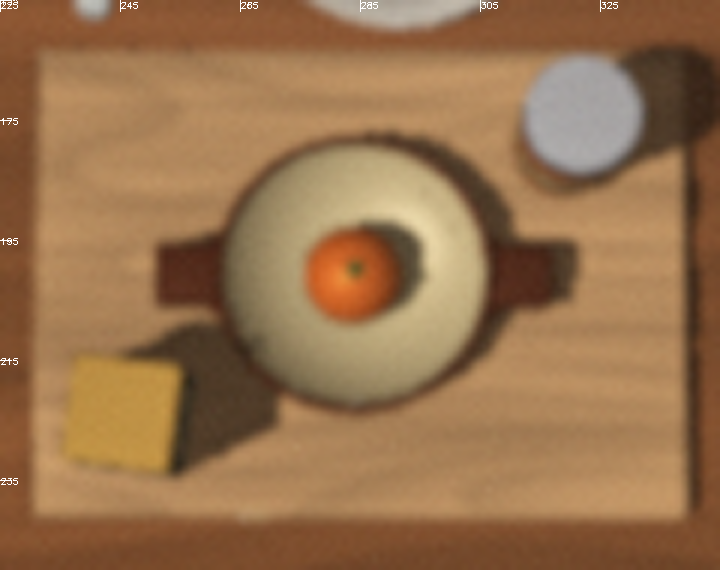

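View pics/s1.png

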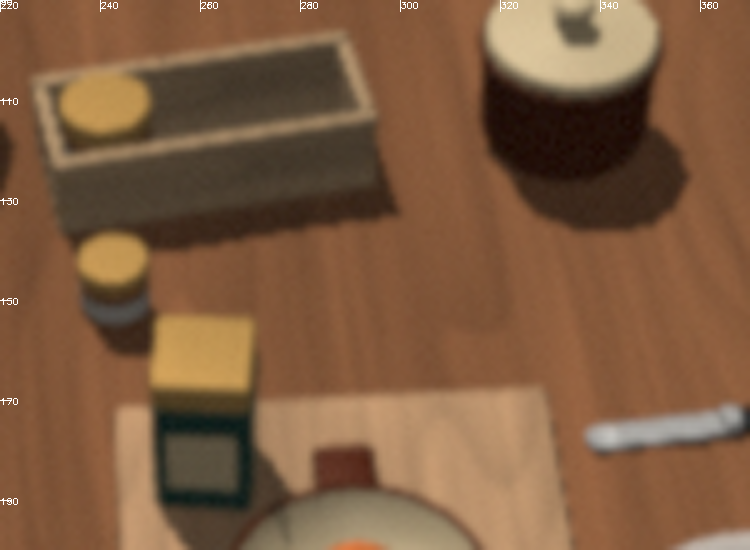

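View pics/s2.png

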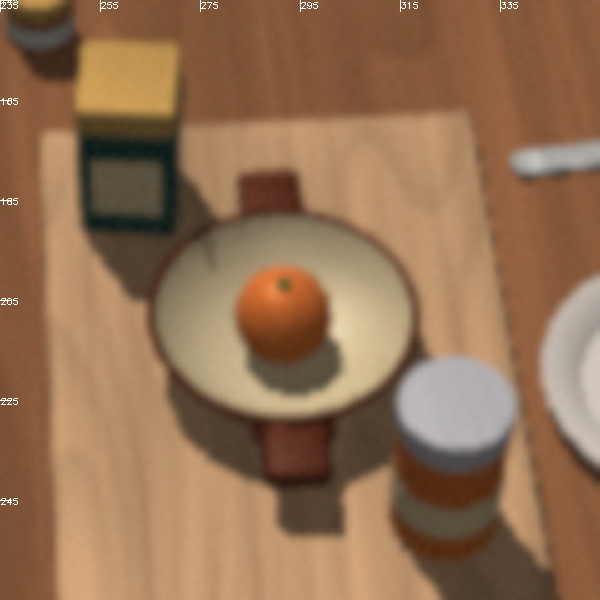

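The zooms show these top-view centres: tin lid (245.6,223.8), marmalade lid (322.2,174.2), dish rim (284.3,200.6), honey lid (159,240.2). In the side view the same centres are (260.6,160.7), (326.2,226), (291.8,207.8) and (241.2,110.2). Caddy corners were read in both.

Run:
```python
from h import *
np.set_printoptions(precision=4,suppress=True)
def p(n,a,b): r=tri(a,b);print(n,r);return r
ct=[(141,191),(167,186.4),(175.6,250.6),(148.4,254.6)];cs=[(289,96.6),(295.2,113),(231.4,123),(226.8,105.6)]
K=[p("caddy",a,b) for a,b in zip(ct,cs)];print("mean",np.mean(K,0),"at z.058",np.mean([at("top",a,.058) for a in ct],0),np.mean([at("side",a,.058) for a in cs],0))
for n,pts in(("top",ct),("side",cs)):
    q=np.array([at(n,a,.058)[:2] for a in pts]);v=(q[0]+q[1]-q[2]-q[3])/2;w=(q[1]+q[2]-q[0]-q[3])/2;print(n,"xdir",np.degrees(np.arctan2(v[1],v[0])),np.linalg.norm(v),np.linalg.norm(w))
def both(n,a,b,z): print(n,tri(a,b),"top",at("top",a,z),"side",at("side",b,z))
both("honey",(159,240.2),(241.2,110.2),.066)
both("tin",(245.6,223.8),(260.6,160.7),.126)
both("marm",(322.2,174.2),(326.2,226),.126)
both("dish",(284.3,200.6),(291.8,207.8),.059)
tt=[(237.6,214.4),(255.4,215.6),(253.4,233.6),(236,231.6)];ts=[(251.4+.0,153.4),(271,153.6),(269.8,168.4),(250.2,167.6)]
for n,pts in(("top",tt),("side",ts)):
    q=np.array([at(n,a,.126)[:2] for a in pts]);e=np.roll(q,-1,0)-q;print(n,"tin edges",np.degrees(np.arctan2(e[:,1],e[:,0]))%90,np.linalg.norm(e,axis=1))
S=lambda x,y:(235+x/5,145+y/5);T=lambda x,y:(225+x/6,155+y/6)
far=[at("side",S(*x),.056) for x in((238,174),(299,172))];near=[at("side",S(*x),.056) for x in((270,475),(329,470))]
print("ears side",np.mean(far,0),np.mean(near,0))
l=[at("top",T(*x),.056) for x in((156,243),(156,306))];r=[at("top",T(*x),.056) for x in((555,242),(555,306))]
print("ears top",np.mean(l,0),np.mean(r,0))
print("plate",at("top",(291,134.5),.015),at("side",(374,221),.015))
# board corners
print("board",[at("top",T(*x),.022)[:2] for x in((40,50),(690,50),(688,520),(33,515))])
```

```text
caddy [0.5596 0.3478 0.0546]
caddy [0.5704 0.2619 0.0587]
caddy [0.3648 0.235  0.0594]
caddy [0.3542 0.3233 0.055 ]
mean [0.4623 0.292  0.0569] at z.058 [0.4615 0.2916 0.058 ] [0.4628 0.2907 0.058 ]
top xdir 7.055666831311803 0.2078863238241014 0.08639574671727986
side xdir 7.017546347009195 0.20589010891955287 0.08291665353012957
honey [0.399  0.2866 0.0636] top [0.3979 0.2859 0.066 ] side [0.4    0.2839 0.066 ]
tin [0.4395 0.0044 0.1237] top [0.4388 0.0042 0.126 ] side [0.4399 0.0023 0.126 ]
marm [ 0.5847 -0.2342  0.1223] top [ 0.5835 -0.2337  0.126 ] side [ 0.5846 -0.2368  0.126 ]
dish [ 0.5137 -0.1161  0.056 ] top [ 0.5129 -0.1161  0.059 ] side [ 0.5139 -0.1184  0.059 ]
top tin edges [84.4045 82.263  81.7552 83.5304] [0.0543 0.0548 0.0531 0.0523]
side tin edges [83.4773 81.2505 81.1265 82.4297] [0.0548 0.056  0.0536 0.0538]
ears side [ 0.5176 -0.0134  0.056 ] [ 0.5098 -0.2215  0.056 ]
ears top [ 0.5161 -0.0087  0.056 ] [ 0.5098 -0.223   0.056 ]
plate [ 0.7416 -0.1463  0.015 ] [ 0.7406 -0.1532  0.015 ]
board [array([0.6475, 0.0555]), array([ 0.6361, -0.3062]), array([ 0.3761, -0.2935]), array([0.3895, 0.0642])]
```

Call:
{"name": "apply_moves", "arguments": {
  "plan": [
    {"dr": [0,0,0],"travel": [-0.24,-0.29,0],"gripper": 1},
    {"dr": [0,0,0],"travel": [-0.48,-0.58,0],"gripper": 1},
    {"dr": [0,0,0],"travel": [-0.72,-0.875,0],"gripper": 1},
    {"dr": [0,0,0],"travel": [-0.72,-0.875,0],"gripper": 1},
    {"dr": [0,0,0],"travel": [-0.72,-0.875,0],"gripper": 1},
    {"dr": [0,0,0],"travel": [-0.72,-0.875,0],"gripper": 1}
  ]
}}

```text
time: 0.7
ee_pos: [0.2406, 0.4041, 0.2306]
eef_rot: [-0.0, 0.113, 0.994, -0.001]
wrist_force: [-1.1, 0.5, -0.1]
finger_gap: 0.996
grip_force: 0.0
```

```bash
cat >> h.py <<'E'
from scipy.spatial.transform import Rotation as Rn
def go(*targets):
    """(x,y,z,yaw of tool y in deg): prints dr, travel from the measured pose"""
    s=bot.observe();q=s["eef_rot"];R=Rn.from_quat([q[1],q[2],q[3],q[0]]);p=s["ee_pos"];M=R.as_matrix()
    print("t",round(s["time"],2),"p",p.round(4),"yaw",round(np.degrees(np.arctan2(M[1,1],M[0,1])),2),"tool z",M[:,2].round(4),"F",s["wrist_force"].round(1),"gap",round(s["finger_gap"],3),"grip",round(s["grip_force"],1))
    for x,y,z,w in targets:
        a=np.radians(w);Y=np.array([np.cos(a),np.sin(a),0]);Z=np.array([0,0,-1.]);T=np.c_[np.cross(Y,Z),Y,Z]
        print("dr",((R.inv()*Rn.from_matrix(T)).as_rotvec()/(np.pi/2)).round(3),"travel",(M.T@(np.array([x,y,z])-p)/.2).round(4))
E
python3 -c "
from h import *
go((.4395,.0035,.2,82.5))"
```

```text
t 0.7 p [0.2406 0.4041 0.2306] yaw 77.01 tool z [-3.0e-04 -1.9e-03 -1.0e+00] F [-1.1  0.5 -0.1] gap 0.996 grip 0.0
dr [-0.001  0.    -0.061] travel [-1.4191 -1.7281  0.1565]
```

Call:
{"name": "apply_moves", "arguments": {
  "plan": [
    {"dr": [0,0,0],"travel": [-0.24,-0.29,0],"gripper": 1},
    {"dr": [0,0,0],"travel": [-0.48,-0.58,0],"gripper": 1},
    {"dr": [0,0,0],"travel": [-0.71,-0.865,0],"gripper": 1},
    {"dr": [0,0,0],"travel": [-0.71,-0.865,0],"gripper": 1},
    {"dr": [0,0,0],"travel": [-0.71,-0.865,0],"gripper": 1},
    {"dr": [0,0,0],"travel": [-0.71,-0.865,0],"gripper": 1}
  ]
}}

```text
time: 1.3
ee_pos: [0.3412, 0.2055, 0.2313]
eef_rot: [0.0, 0.113, 0.994, -0.0]
wrist_force: [0.5, 0.1, -0.4]
finger_gap: 1.002
grip_force: 0.0
```

Call:
{"name": "apply_moves", "arguments": {
  "plan": [
    {"dr": [0,0,-0.02],"travel": [-0.24,-0.29,0],"gripper": 1},
    {"dr": [0,0,-0.04],"travel": [-0.48,-0.58,0],"gripper": 1},
    {"dr": [0,0,-0.061],"travel": [-0.71,-0.865,0],"gripper": 1},
    {"dr": [0,0,-0.061],"travel": [-0.71,-0.865,0],"gripper": 1},
    {"dr": [0,0,-0.061],"travel": [-0.71,-0.865,0],"gripper": 1},
    {"dr": [0,0,-0.061],"travel": [-0.71,-0.865,0],"gripper": 1},
    {"dr": [0,0,-0.061],"travel": [-0.71,-0.865,0],"gripper": 1}
  ]
}}

```text
time: 2.0
ee_pos: [0.4403, 0.0082, 0.2309]
eef_rot: [-0.001, 0.063, 0.998, 0.001]
wrist_force: [0.3, 0.2, -0.2]
finger_gap: 1.004
grip_force: 0.0
```

```bash
python3 -c "
from h import *
go((.4395,.0035,.084,82.5))"
```

```text
t 2.0 p [0.4403 0.0082 0.2309] yaw 82.73 tool z [-0.0013  0.0015 -1.    ] F [ 0.3  0.2 -0.2] gap 1.004 grip 0.0
dr [ 0.001 -0.001  0.003] travel [ 1.000e-04 -2.460e-02  7.343e-01]
```

Call:
{"name": "apply_moves", "arguments": {
  "plan": [
    {"dr": [0,0,0.003],"travel": [0,-0.025,0.2],"gripper": 1},
    {"dr": [0,0,0.003],"travel": [0,-0.025,0.4],"gripper": 1},
    {"dr": [0,0,0.003],"travel": [0,-0.025,0.6],"gripper": 1},
    {"dr": [0,0,0.003],"travel": [0,-0.025,0.735],"gripper": 1},
    {"dr": [0,0,0.003],"travel": [0,-0.025,0.735],"gripper": 1},
    {"dr": [0,0,0.003],"travel": [0,-0.025,0.735],"gripper": 0.5},
    {"dr": [0,0,0.003],"travel": [0,-0.025,0.735],"gripper": 0.5},
    {"dr": [0,0,0.003],"travel": [0,-0.025,0.735],"gripper": 0.5},
    {"dr": [0,0,0.003],"travel": [0,-0.025,0.735],"gripper": 0.5},
    {"dr": [0,0,0.003],"travel": [0,-0.025,0.735],"gripper": 0.5}
  ],
  "force": 45
}}

```text
time: 3.0
ee_pos: [0.442, 0.0024, 0.0867]
eef_rot: [0.002, 0.066, 0.998, 0.001]
wrist_force: [-0.2, 4.1, 6.1]
finger_gap: 0.661
grip_force: 48.0
```

```bash
python3 -c "
from h import *
go((.4395,.0035,.084,82.5))"
```

```text
t 3.0 p [0.442  0.0024 0.0867] yaw 82.41 tool z [ 0.0049  0.0011 -1.    ] F [-0.2  4.1  6.1] gap 0.661 grip 48.0
dr [ 0.001  0.003 -0.001] travel [0.0134 0.0038 0.0136]
```

Call:
{"name": "apply_moves", "arguments": {
  "plan": [
    {"dr": [0,0,0],"travel": [0,0,-0.15],"gripper": 0.5},
    {"dr": [0,0,0],"travel": [0,0,-0.3],"gripper": 0.5},
    {"dr": [0,0,0],"travel": [0,0,-0.45],"gripper": 0.5},
    {"dr": [0,0,0],"travel": [0,0,-0.6],"gripper": 0.5},
    {"dr": [0,0,0],"travel": [0,0,-0.6],"gripper": 0.5},
    {"dr": [0,0,0],"travel": [0,0,-0.6],"gripper": 0.5}
  ]
}}

```text
time: 3.6
ee_pos: [0.44, 0.0015, 0.2048]
eef_rot: [0.001, 0.066, 0.998, -0.0]
wrist_force: [0.2, 0.1, -1.4]
finger_gap: 0.662
grip_force: 48.5
```

```bash
python3 -c "
from h import *
go((.5265,.2989,.2,97),(.483,.151,.2,82.5))"
```

```text
t 3.6 p [0.44   0.0015 0.2048] yaw 82.44 tool z [ 1.7e-03 -9.0e-04 -1.0e+00] F [ 0.2  0.1 -1.4] gap 0.662 grip 48.5
dr [-0.001  0.001 -0.162] travel [-0.2333  1.5308  0.0233]
dr [-0.     0.001 -0.001] travel [-0.115   0.7691  0.0236]
```

Call:
{"name": "apply_moves", "arguments": {
  "plan": [
    {"dr": [0,0,0],"travel": [-0.02,0.15,0],"gripper": 0.5},
    {"dr": [0,0,0],"travel": [-0.05,0.33,0],"gripper": 0.5},
    {"dr": [0,0,0],"travel": [-0.08,0.52,0],"gripper": 0.5},
    {"dr": [0,0,0],"travel": [-0.1,0.68,0],"gripper": 0.5},
    {"dr": [0,0,0],"travel": [-0.115,0.77,0],"gripper": 0.5}
  ]
}}

```text
time: 4.1
ee_pos: [0.4814, 0.1533, 0.2015]
eef_rot: [-0.002, 0.065, 0.998, -0.0]
wrist_force: [0.6, -1.1, -1.3]
finger_gap: 0.663
grip_force: 48.5
```

Call:
{"name": "apply_moves", "arguments": {
  "plan": [
    {"dr": [0,0,-0.03],"travel": [-0.02,0.13,0],"gripper": 0.5},
    {"dr": [0,0,-0.06],"travel": [-0.05,0.3,0],"gripper": 0.5},
    {"dr": [0,0,-0.1],"travel": [-0.08,0.48,0],"gripper": 0.5},
    {"dr": [0,0,-0.13],"travel": [-0.1,0.65,0],"gripper": 0.5},
    {"dr": [0,0,-0.162],"travel": [-0.118,0.762,0],"gripper": 0.5},
    {"dr": [0,0,-0.162],"travel": [-0.118,0.762,0],"gripper": 0.5},
    {"dr": [0,0,-0.162],"travel": [-0.118,0.762,0],"gripper": 0.5},
    {"dr": [0,0,-0.162],"travel": [-0.118,0.762,0],"gripper": 0.5}
  ]
}}

```text
time: 4.9
ee_pos: [0.5251, 0.2982, 0.2025]
eef_rot: [-0.002, -0.061, 0.998, -0.001]
wrist_force: [0.2, -1.2, -0.7]
finger_gap: 0.662
grip_force: 48.5
```

```bash
python3 -c "
from h import *
go((.5265,.2989,.076,97))
crop('side',220,60,130,100,6,'s3')"
```

```text
t 4.9 p [0.5251 0.2982 0.2025] yaw 96.98 tool z [-0.003 -0.002 -1.   ] F [ 0.2 -1.2 -0.7] gap 0.662 grip 48.5
dr [-0.001 -0.002 -0.   ] travel [-0.0095  0.0035  0.6325]
```

View pics/s3.png

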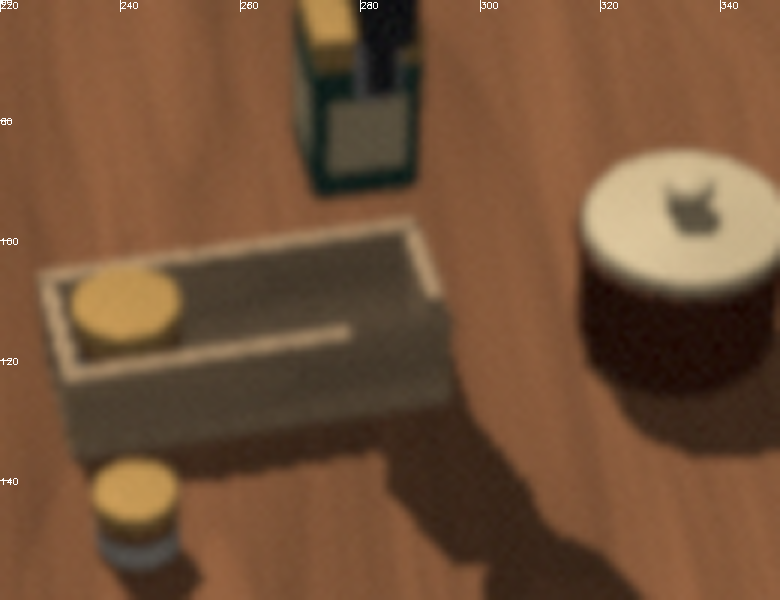

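The side picture shows the tin above the caddy, with its near bottom corners at about (273,92.5) and (289.3,90.3). I'm checking this against the caddy.

```bash
python3 -c "
from h import *
c=np.array([.462,.291]);u=np.array([.9925,.1219]);v=np.array([-.1219,.9925])
for z in(.135,.14):
  for a in((273,92.5),(289.3,90.3)):
    p=at('side',a,z)[:2]-c;print(z,p@u,p@v)
p=bot.observe()['ee_pos'][:2]-c;print(p@u,p@v)"
```

```text
0.135 0.03686898372889345 -0.019133294517820185
0.135 0.08823868072158533 -0.019999990647031587
0.14 0.03556980600355581 -0.02506462452655696
0.14 0.08669731462923272 -0.02592723451680835
0.06377734298765021 -0.0005768132655450608
```

Call:
{"name": "apply_moves", "arguments": {
  "plan": [
    {"dr": [0,0,0],"travel": [-0.008,-0.005,0.1],"gripper": 0.5},
    {"dr": [0,0,0],"travel": [-0.008,-0.005,0.2],"gripper": 0.5},
    {"dr": [0,0,0],"travel": [-0.008,-0.005,0.3],"gripper": 0.5},
    {"dr": [0,0,0],"travel": [-0.008,-0.005,0.4],"gripper": 0.5},
    {"dr": [0,0,0],"travel": [-0.008,-0.005,0.48],"gripper": 0.5},
    {"dr": [0,0,0],"travel": [-0.008,-0.005,0.55],"gripper": 0.5},
    {"dr": [0,0,0],"travel": [-0.008,-0.005,0.6],"gripper": 0.5},
    {"dr": [0,0,0],"travel": [-0.008,-0.005,0.63],"gripper": 0.5},
    {"dr": [0,0,0],"travel": [-0.008,-0.005,0.63],"gripper": 0.5}
  ]
}}

```text
time: 5.85
ee_pos: [0.5275, 0.2985, 0.0775]
eef_rot: [-0.001, -0.061, 0.998, -0.0]
wrist_force: [-1.2, 0.3, -2.1]
finger_gap: 0.659
grip_force: 48.5
```

```bash
python3 -c "
from h import *
go((.5265,.2989,.071,97))"
```

```text
t 5.85 p [0.5275 0.2985 0.0775] yaw 97.03 tool z [-1.2e-03 -6.0e-04 -1.0e+00] F [-1.2  0.3 -2.1] gap 0.659 grip 48.5
dr [-0.    -0.001  0.   ] travel [0.0046 0.0026 0.0326]
```

Lower it in small steps until it touches, then let go and rise.

Call:
{"name": "apply_moves", "arguments": {
  "plan": [
    {"dr": [0,0,0],"travel": [0,0,0.01],"gripper": 0.5},
    {"dr": [0,0,0],"travel": [0,0,0.02],"gripper": 0.5},
    {"dr": [0,0,0],"travel": [0,0,0.025],"gripper": 0.5},
    {"dr": [0,0,0],"travel": [0,0,0.025],"gripper": 0.5},
    {"dr": [0,0,0],"travel": [0,0,0.025],"gripper": 0.5}
  ]
}}

```text
time: 6.35
ee_pos: [0.528, 0.2988, 0.0735]
eef_rot: [0.0, -0.061, 0.998, 0.0]
wrist_force: [0.2, -0.1, -0.9]
finger_gap: 0.665
grip_force: 48.5
```

```bash
python3 -c "
from h import *
go((.5265,.2989,.071,97))"
```

```text
t 6.35 p [0.528  0.2988 0.0735] yaw 97.04 tool z [ 3.e-04  1.e-04 -1.e+00] F [ 0.2 -0.1 -0.9] gap 0.665 grip 48.5
dr [0. 0. 0.] travel [0.0075 0.0013 0.0126]
```

Call:
{"name": "apply_moves", "arguments": {
  "plan": [
    {"dr": [0,0,0],"travel": [0,0,0.006],"gripper": 0.5},
    {"dr": [0,0,0],"travel": [0,0,0.012],"gripper": 0.5},
    {"dr": [0,0,0],"travel": [0,0,0.012],"gripper": 0.5},
    {"dr": [0,0,0],"travel": [0,0,0.012],"gripper": 0.5}
  ]
}}

```text
time: 6.75
ee_pos: [0.5288, 0.2991, 0.0728]
eef_rot: [0.001, -0.061, 0.998, 0.0]
wrist_force: [-0.5, -1.1, 6.2]
finger_gap: 0.662
grip_force: 47.9
```

Call:
{"name": "apply_moves", "arguments": {
  "plan": [
    {"dr": [0,0,0],"travel": [0,0,0],"gripper": 0.75},
    {"dr": [0,0,0],"travel": [0,0,0],"gripper": 0.95},
    {"dr": [0,0,0],"travel": [0,0,0],"gripper": 1},
    {"dr": [0,0,0],"travel": [0,0,0],"gripper": 1},
    {"dr": [0,0,0],"travel": [0,0,-0.15],"gripper": 1},
    {"dr": [0,0,0],"travel": [0,0,-0.35],"gripper": 1},
    {"dr": [0,0,0],"travel": [0,0,-0.55],"gripper": 1},
    {"dr": [0,0,0],"travel": [0,0,-0.6],"gripper": 1},
    {"dr": [0,0,0],"travel": [0,0,-0.6],"gripper": 1}
  ]
}}

```text
time: 7.65
ee_pos: [0.5297, 0.2995, 0.1938]
eef_rot: [0.003, -0.061, 0.998, 0.001]
wrist_force: [-0.1, -0.3, 0.5]
finger_gap: 0.997
grip_force: 0.0
```

```bash
python3 -c "
from h import *
go((.584,-.2355,.2,97))"
```

```text
t 7.65 p [0.5297 0.2995 0.1938] yaw 97.04 tool z [ 0.0054  0.0022 -1.    ] F [-0.1 -0.3  0.5] gap 0.997 grip 0.0
dr [0.001 0.004 0.   ] travel [ 0.0579 -2.6881 -0.0355]
```

Call:
{"name": "apply_moves", "arguments": {
  "plan": [
    {"dr": [0,0,0],"travel": [0.006,-0.22,-0.03],"gripper": 1},
    {"dr": [0,0,0],"travel": [0.013,-0.45,-0.03],"gripper": 1},
    {"dr": [0,0,0],"travel": [0.02,-0.68,-0.03],"gripper": 1},
    {"dr": [0,0,0],"travel": [0.02,-0.9,-0.03],"gripper": 1}
  ]
}}

```text
time: 8.05
ee_pos: [0.544, 0.1178, 0.1939]
eef_rot: [-0.002, -0.062, 0.998, -0.0]
wrist_force: [1.0, 0.3, 0.2]
finger_gap: 1.002
grip_force: 0.0
```

Call:
{"name": "apply_moves", "arguments": {
  "plan": [
    {"dr": [0,0,0],"travel": [0.006,-0.22,0],"gripper": 1},
    {"dr": [0,0,0],"travel": [0.013,-0.45,0],"gripper": 1},
    {"dr": [0,0,0],"travel": [0.02,-0.68,0],"gripper": 1},
    {"dr": [0,0,0],"travel": [0.02,-0.9,0],"gripper": 1}
  ]
}}

```text
time: 8.45
ee_pos: [0.5621, -0.0611, 0.1938]
eef_rot: [-0.002, -0.061, 0.998, 0.001]
wrist_force: [0.5, -0.0, -0.4]
finger_gap: 1.0
grip_force: 0.0
```

Call:
{"name": "apply_moves", "arguments": {
  "plan": [
    {"dr": [0,0,0],"travel": [0.006,-0.22,0],"gripper": 1},
    {"dr": [0,0,0],"travel": [0.013,-0.45,0],"gripper": 1},
    {"dr": [0,0,0],"travel": [0.02,-0.68,0],"gripper": 1},
    {"dr": [0,0,0],"travel": [0.02,-0.888,0],"gripper": 1},
    {"dr": [0,0,0],"travel": [0.02,-0.888,0],"gripper": 1},
    {"dr": [0,0,0],"travel": [0.02,-0.888,0],"gripper": 1},
    {"dr": [0,0,0],"travel": [0.02,-0.888,0],"gripper": 1}
  ]
}}

```text
time: 9.15
ee_pos: [0.5807, -0.2348, 0.1948]
eef_rot: [-0.002, -0.062, 0.998, 0.001]
wrist_force: [-0.3, 0.6, 0.1]
finger_gap: 0.997
grip_force: 0.0
```

```bash
python3 -c "
from h import *
go((.584,-.2355,.096,97))"
```

```text
t 9.15 p [ 0.5807 -0.2348  0.1948] yaw 97.06 tool z [-0.0033  0.0023 -1.    ] F [-0.3  0.6  0.1] gap 0.997 grip 0.0
dr [ 0.002 -0.002  0.001] travel [-0.0174 -0.0067  0.4937]
```

Call:
{"name": "apply_moves", "arguments": {
  "plan": [
    {"dr": [0,0,0],"travel": [-0.012,-0.004,0.12],"gripper": 1},
    {"dr": [0,0,0],"travel": [-0.012,-0.004,0.25],"gripper": 1},
    {"dr": [0,0,0],"travel": [-0.012,-0.004,0.38],"gripper": 1},
    {"dr": [0,0,0],"travel": [-0.012,-0.004,0.5],"gripper": 1},
    {"dr": [0,0,0],"travel": [-0.012,-0.004,0.5],"gripper": 1},
    {"dr": [0,0,0],"travel": [-0.012,-0.004,0.5],"gripper": 0.5},
    {"dr": [0,0,0],"travel": [-0.012,-0.004,0.5],"gripper": 0.5},
    {"dr": [0,0,0],"travel": [-0.012,-0.004,0.5],"gripper": 0.5},
    {"dr": [0,0,0],"travel": [-0.012,-0.004,0.5],"gripper": 0.5},
    {"dr": [0,0,0],"travel": [-0.012,-0.004,0.5],"gripper": 0.5}
  ],
  "force": 60
}}

```text
time: 10.15
ee_pos: [0.5857, -0.2367, 0.0991]
eef_rot: [0.002, -0.061, 0.998, -0.0]
wrist_force: [-1.4, 4.6, 6.0]
finger_gap: 0.683
grip_force: 65.3
```

```bash
python3 -c "
from h import *
go()"
```

```text
t 10.15 p [ 0.5857 -0.2367  0.0991] yaw 97.02 tool z [ 3.1e-03 -2.0e-04 -1.0e+00] F [-1.4  4.6  6. ] gap 0.683 grip 65.3
```

Call:
{"name": "apply_moves", "arguments": {
  "plan": [
    {"dr": [0,0,0],"travel": [0,0,-0.08],"gripper": 0.5},
    {"dr": [0,0,0],"travel": [0,0,-0.2],"gripper": 0.5},
    {"dr": [0,0,0],"travel": [0,0,-0.35],"gripper": 0.5},
    {"dr": [0,0,0],"travel": [0,0,-0.5],"gripper": 0.5},
    {"dr": [0,0,0],"travel": [0,0,-0.6],"gripper": 0.5},
    {"dr": [0,0,0],"travel": [0,0,-0.6],"gripper": 0.5},
    {"dr": [0,0,0],"travel": [0,0,-0.6],"gripper": 0.5}
  ]
}}

```text
time: 10.85
ee_pos: [0.5838, -0.237, 0.2166]
eef_rot: [-0.0, -0.061, 0.998, -0.0]
wrist_force: [-1.1, 0.4, -4.1]
finger_gap: 0.679
grip_force: 65.3
```

```bash
python3 -c "
from h import *
go((.4632,.2908,.22,97))
crop('side',290,150,90,90,6,'s4')"
```

```text
t 10.85 p [ 0.5838 -0.237   0.2166] yaw 97.02 tool z [-4.e-04 -5.e-04 -1.e+00] F [-1.1  0.4 -4.1] gap 0.679 grip 65.3
dr [-0. -0.  0.] travel [ 0.2759  2.6931 -0.018 ]
```

View pics/s4.png

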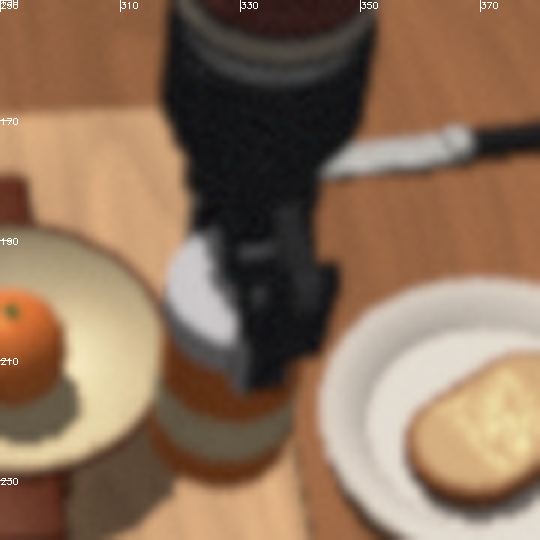

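The picture shows the jar lifted. Its lid's left edge is at (317,198) and its label is at (327,218), and it looks somewhat tilted. I'll check by projection.

```bash
python3 -c "
from h import *
p=bot.observe()['ee_pos'];print(p)
a=np.radians(97.);Y=np.array([np.cos(a),np.sin(a),0]);X=np.array([Y[1],-Y[0],0])
f=lambda q:((proj('side',q)-[290,150])*6).round()
for dz in(0,.02,.05): print('finger tip centre near',dz,f(p-Y*.04+[0,0,dz]),'edges',f(p-Y*.04+X*.011+[0,0,dz]),f(p-Y*.04-X*.011+[0,0,dz]))
t=np.linspace(0,2*np.pi,73)
for h,r in((.104,.03),(.084,.03),(.084,.029),(0,.029)):
  b=p[2]-.076
  P=np.array([f([p[0]+r*np.cos(s),p[1]+r*np.sin(s),b+h]) for s in t]);print(h,'left',P[P[:,0].argmin()],'right',P[P[:,0].argmax()],'bottom',P[P[:,1].argmax()],'c',f([p[0],p[1],b+h]))
"
```

```text
[ 0.58304352 -0.23652784  0.21509995]
finger tip centre near 0 [259. 401.] edges [286. 396.] [232. 406.]
finger tip centre near 0.02 [263. 369.] edges [291. 364.] [236. 374.]
finger tip centre near 0.05 [270. 320.] edges [298. 315.] [242. 325.]
0.104 left [158. 267.] right [313. 286.] bottom [228. 337.] c [235. 277.]
0.084 left [155. 300.] right [308. 319.] bottom [237. 370.] c [231. 309.]
0.084 left [158. 300.] right [306. 314.] bottom [237. 368.] c [231. 309.]
0 left [145. 433.] right [286. 446.] bottom [215. 494.] c [216. 437.]
```

The jar matches an upright projection, so its grip is fine. I'll carry it to the caddy.

Call:
{"name": "apply_moves", "arguments": {
  "plan": [
    {"dr": [0,0,0],"travel": [0.01,0.1,0],"gripper": 0.5},
    {"dr": [0,0,0],"travel": [0.03,0.26,0],"gripper": 0.5},
    {"dr": [0,0,0],"travel": [0.05,0.46,0],"gripper": 0.5},
    {"dr": [0,0,0],"travel": [0.07,0.68,0],"gripper": 0.5},
    {"dr": [0,0,0],"travel": [0.094,0.898,0],"gripper": 0.5}
  ]
}}

```text
time: 11.4
ee_pos: [0.5414, -0.0584, 0.2145]
eef_rot: [-0.002, -0.061, 0.998, 0.001]
wrist_force: [-0.1, 1.2, -2.9]
finger_gap: 0.687
grip_force: 65.5
```

Call:
{"name": "apply_moves", "arguments": {
  "plan": [
    {"dr": [0,0,0],"travel": [0.023,0.22,0],"gripper": 0.5},
    {"dr": [0,0,0],"travel": [0.046,0.44,0],"gripper": 0.5},
    {"dr": [0,0,0],"travel": [0.069,0.67,0],"gripper": 0.5},
    {"dr": [0,0,0],"travel": [0.094,0.898,0],"gripper": 0.5}
  ]
}}

```text
time: 11.8
ee_pos: [0.5003, 0.1172, 0.2148]
eef_rot: [-0.002, -0.061, 0.998, 0.0]
wrist_force: [0.6, 0.1, -3.3]
finger_gap: 0.683
grip_force: 65.5
```

Call:
{"name": "apply_moves", "arguments": {
  "plan": [
    {"dr": [0,0,0],"travel": [0.023,0.22,0],"gripper": 0.5},
    {"dr": [0,0,0],"travel": [0.046,0.44,0],"gripper": 0.5},
    {"dr": [0,0,0],"travel": [0.066,0.63,0],"gripper": 0.5},
    {"dr": [0,0,0],"travel": [0.082,0.79,0],"gripper": 0.5},
    {"dr": [0,0,0],"travel": [0.094,0.898,0],"gripper": 0.5},
    {"dr": [0,0,0],"travel": [0.094,0.898,0],"gripper": 0.5},
    {"dr": [0,0,0],"travel": [0.094,0.898,0],"gripper": 0.5},
    {"dr": [0,0,0],"travel": [0.094,0.898,0],"gripper": 0.5}
  ]
}}

```text
time: 12.6
ee_pos: [0.4616, 0.2901, 0.2157]
eef_rot: [-0.001, -0.061, 0.998, -0.001]
wrist_force: [0.6, -0.0, -3.3]
finger_gap: 0.68
grip_force: 65.6
```

```bash
python3 -c "
from h import *
go((.462,.291,.085,97))
a=capture('side')[50:150,220:340];b=capture('top')[180:260,135:215]
im=np.zeros((600,800,3),np.uint8);im[:367,:440]=cv2.resize(a,(440,367),interpolation=2);im[:360,440:800]=cv2.resize(b,(360,360),interpolation=2)
cv2.imwrite('pics/m5.png',im[:,:,::-1])"
```

```text
t 12.6 p [0.4616 0.2901 0.2157] yaw 97.02 tool z [-0.0019 -0.0015 -1.    ] F [ 0.6 -0.  -3.3] gap 0.68 grip 65.6
dr [-0.001 -0.001  0.   ] travel [-0.004   0.0048  0.6537]
```

View pics/m5.png

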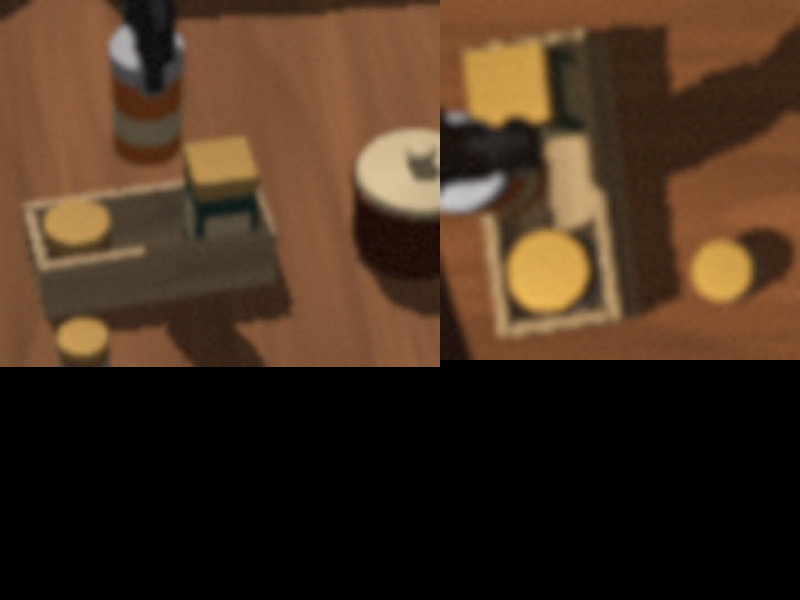

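The picture shows the tin standing in the far end of the caddy and the jar upright above the gap; honey lid at (548,270) in the right panel. I'm checking clearances numerically.

```bash
python3 -c "
from h import *
c=np.array([.462,.291]);u=np.array([.9925,.1219]);v=np.array([-.1219,.9925])
L=lambda q:((q[:2]-c)@u).round(4).tolist()+((q[:2]-c)@v).round(4).tolist() if 0 else [round(float((q[:2]-c)@u),4),round(float((q[:2]-c)@v),4)]
S=lambda x,y:(220+x/3.667,50+y/3.667);T=lambda x,y:(135+(x-440)/4.5,180+y/4.5)
print('tin lid side',L(np.mean([at('side',S(*a),.112) for a in((185,147),(247,138),(258,168),(192,178))],0)),'top',L(np.mean([at('top',T(*a),.112) for a in((463,52),(546,42),(552,122),(471,127))],0)))
print('honey side',L(at('side',S(77,222),.066)),'top',L(at('top',T(548,270),.066)))
for z in(.135,.14): print('jar bottom',L(at('side',S(148.5,143),z)))
print('lid top',L(at('side',S(146,47),.243)))
"
```

```text
tin lid side [0.0642, 0.0009] top [0.0634, 0.0003]
honey side [-0.0633, -0.0009] top [-0.0636, 0.0026]
jar bottom [0.0027, 0.0057]
jar bottom [0.0016, -0.0004]
lid top [0.0002, -0.0085]
```

Call:
{"name": "apply_moves", "arguments": {
  "plan": [
    {"dr": [0,0,0],"travel": [0,0.004,0.1],"gripper": 0.5},
    {"dr": [0,0,0],"travel": [0,0.004,0.2],"gripper": 0.5},
    {"dr": [0,0,0],"travel": [0,0.004,0.3],"gripper": 0.5},
    {"dr": [0,0,0],"travel": [0,0.004,0.38],"gripper": 0.5},
    {"dr": [0,0,0],"travel": [0,0.004,0.46],"gripper": 0.5},
    {"dr": [0,0,0],"travel": [0,0.004,0.53],"gripper": 0.5},
    {"dr": [0,0,0],"travel": [0,0.004,0.58],"gripper": 0.5},
    {"dr": [0,0,0],"travel": [0,0.004,0.62],"gripper": 0.5},
    {"dr": [0,0,0],"travel": [0,0.004,0.63],"gripper": 0.5},
    {"dr": [0,0,0],"travel": [0,0.004,0.63],"gripper": 0.5}
  ]
}}

```text
time: 13.7
ee_pos: [0.4623, 0.2919, 0.0909]
eef_rot: [-0.0, -0.061, 0.998, -0.0]
wrist_force: [-0.4, -0.2, -3.8]
finger_gap: 0.678
grip_force: 65.7
```

Call:
{"name": "apply_moves", "arguments": {
  "plan": [
    {"dr": [0,0,0],"travel": [0,0,0.008],"gripper": 0.5},
    {"dr": [0,0,0],"travel": [0,0,0.014],"gripper": 0.5},
    {"dr": [0,0,0],"travel": [0,0,0.02],"gripper": 0.5},
    {"dr": [0,0,0],"travel": [0,0,0.02],"gripper": 0.5}
  ]
}}

```text
time: 14.1
ee_pos: [0.4622, 0.2919, 0.087]
eef_rot: [0.0, -0.061, 0.998, 0.0]
wrist_force: [0.1, 0.3, -4.0]
finger_gap: 0.689
grip_force: 65.7
```

```bash
python3 -c "
from h import *
go()"
```

```text
t 14.1 p [0.4622 0.2919 0.087 ] yaw 97.04 tool z [ 1.e-04  1.e-04 -1.e+00] F [ 0.1  0.3 -4. ] gap 0.689 grip 65.7
```

Call:
{"name": "apply_moves", "arguments": {
  "plan": [
    {"dr": [0,0,0],"travel": [0,0,0.006],"gripper": 0.5},
    {"dr": [0,0,0],"travel": [0,0,0.012],"gripper": 0.5},
    {"dr": [0,0,0],"travel": [0,0,0.012],"gripper": 0.5},
    {"dr": [0,0,0],"travel": [0,0,0.012],"gripper": 0.5}
  ]
}}

```text
time: 14.5
ee_pos: [0.4628, 0.292, 0.0852]
eef_rot: [0.001, -0.061, 0.998, 0.0]
wrist_force: [0.2, 0.0, 0.3]
finger_gap: 0.678
grip_force: 66.2
```

Call:
{"name": "apply_moves", "arguments": {
  "plan": [
    {"dr": [0,0,0],"travel": [0,0,0],"gripper": 0.75},
    {"dr": [0,0,0],"travel": [0,0,0],"gripper": 0.95},
    {"dr": [0,0,0],"travel": [0,0,0],"gripper": 1},
    {"dr": [0,0,0],"travel": [0,0,0],"gripper": 1},
    {"dr": [0,0,0],"travel": [0,0,-0.15],"gripper": 1},
    {"dr": [0,0,0],"travel": [0,0,-0.35],"gripper": 1},
    {"dr": [0,0,0],"travel": [0,0,-0.55],"gripper": 1},
    {"dr": [0,0,0],"travel": [0,0,-0.6],"gripper": 1},
    {"dr": [0,0,0],"travel": [0,0,-0.6],"gripper": 1}
  ]
}}

```text
time: 15.4
ee_pos: [0.464, 0.2927, 0.2074]
eef_rot: [0.003, -0.061, 0.998, 0.001]
wrist_force: [0.2, 0.3, -0.9]
finger_gap: 1.001
grip_force: 0.0
```

```bash
python3 -c "
from h import *
go((.489,.134,.2,97),(.5166,-.023,.2,-1.9))"
```

```text
t 15.4 p [0.464  0.2927 0.2074] yaw 97.04 tool z [ 0.0054  0.0025 -1.    ] F [ 0.2  0.3 -0.9] gap 1.001 grip 0.0
dr [0.001 0.004 0.   ] travel [-0.0267 -0.8027  0.0358]
dr [0.004 0.002 1.099] travel [-0.0675 -1.5987  0.0346]
```

Call:
{"name": "apply_moves", "arguments": {
  "plan": [
    {"dr": [0,0,0.08],"travel": [0,-0.13,0],"gripper": 1},
    {"dr": [0,0,0.16],"travel": [-0.01,-0.26,0],"gripper": 1},
    {"dr": [0,0,0.24],"travel": [-0.01,-0.39,0],"gripper": 1},
    {"dr": [0,0,0.32],"travel": [-0.015,-0.52,0],"gripper": 1},
    {"dr": [0,0,0.4],"travel": [-0.02,-0.65,0],"gripper": 1},
    {"dr": [0,0,0.48],"travel": [-0.025,-0.8,0],"gripper": 1},
    {"dr": [0,0,0.55],"travel": [-0.027,-0.8,0],"gripper": 1},
    {"dr": [0,0,0.55],"travel": [-0.027,-0.8,0],"gripper": 1},
    {"dr": [0,0,0.55],"travel": [-0.027,-0.8,0],"gripper": 1}
  ]
}}

```text
time: 16.3
ee_pos: [0.486, 0.1337, 0.2026]
eef_rot: [-0.002, 0.361, 0.933, -0.001]
wrist_force: [-1.0, -0.3, 0.6]
finger_gap: 1.005
grip_force: 0.0
```

```bash
python3 -c "
from h import *
go((.5166,-.023,.2,-1.9))"
```

```text
t 16.3 p [0.486  0.1337 0.2026] yaw 47.67 tool z [-3.3e-03 -3.0e-04 -1.0e+00] F [-1.  -0.3  0.6] gap 1.005 grip 0.0
dr [-0.002 -0.001  0.551] travel [-0.6406 -0.4761  0.0129]
```

Call:
{"name": "apply_moves", "arguments": {
  "plan": [
    {"dr": [0,0,0.08],"travel": [-0.12,-0.09,0],"gripper": 0.7},
    {"dr": [0,0,0.16],"travel": [-0.24,-0.18,0],"gripper": 0.7},
    {"dr": [0,0,0.24],"travel": [-0.36,-0.27,0],"gripper": 0.7},
    {"dr": [0,0,0.32],"travel": [-0.48,-0.36,0],"gripper": 0.7},
    {"dr": [0,0,0.4],"travel": [-0.6,-0.45,0],"gripper": 0.7},
    {"dr": [0,0,0.48],"travel": [-0.641,-0.476,0],"gripper": 0.7},
    {"dr": [0,0,0.551],"travel": [-0.641,-0.476,0],"gripper": 0.7},
    {"dr": [0,0,0.551],"travel": [-0.641,-0.476,0],"gripper": 0.7},
    {"dr": [0,0,0.551],"travel": [-0.641,-0.476,0],"gripper": 0.7}
  ]
}}

```text
time: 17.2
ee_pos: [0.5171, -0.0224, 0.2039]
eef_rot: [-0.0, 0.718, 0.696, -0.0]
wrist_force: [-0.0, 0.1, 0.5]
finger_gap: 0.7
grip_force: 0.0
```

```bash
python3 -c "
from h import *
go((.5166,-.023,.1,-1.9),(.5166,-.023,.031,-1.9))
s=capture('side')
a=s[145:265,235:355];b=s[70:135,215:315]
im=np.zeros((600,800,3),np.uint8);im[:480,:480]=cv2.resize(a,(480,480),interpolation=2);im[:208,480:800]=cv2.resize(b,(320,208),interpolation=2)
t=capture('top')[175:260,135:215];im[208:548,480:800]=cv2.resize(t,(320,340),interpolation=2)
cv2.imwrite('pics/m6.png',im[:,:,::-1])"
```

```text
t 17.2 p [ 0.5171 -0.0224  0.2039] yaw -1.81 tool z [-1.1e-03  3.0e-04 -1.0e+00] F [-0.   0.1  0.5] gap 0.7 grip 0.0
dr [-0.001 -0.     0.001] travel [-0.0032 -0.002   0.5193]
dr [-0.001 -0.     0.001] travel [-0.0032 -0.0017  0.8643]
```

View pics/m6.png

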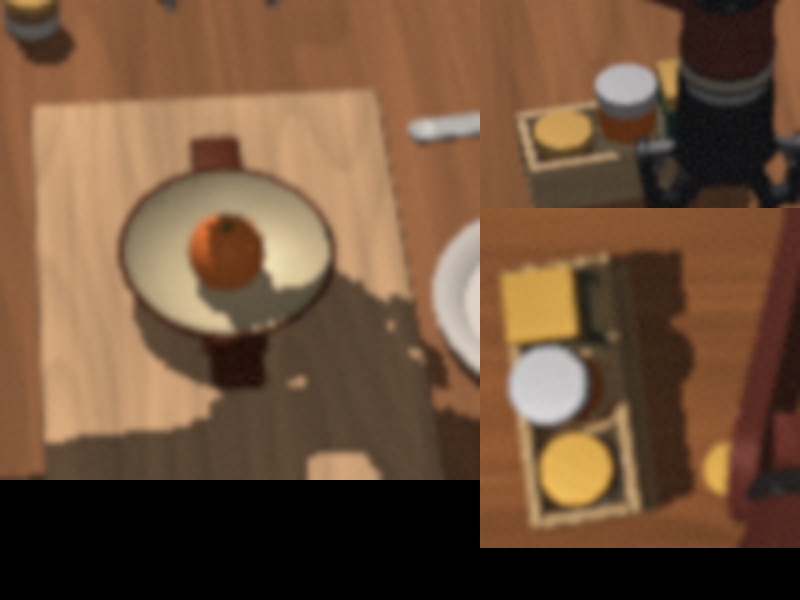

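Jar, tin and honey stand side by side in the caddy; the dish, with its far ear at (215,153), and the clementine are undisturbed. I'm descending onto the ear and gripping.

Call:
{"name": "apply_moves", "arguments": {
  "plan": [
    {"dr": [0,0,0],"travel": [-0.003,-0.002,0.2],"gripper": 0.7},
    {"dr": [0,0,0],"travel": [-0.003,-0.002,0.4],"gripper": 0.7},
    {"dr": [0,0,0],"travel": [-0.003,-0.002,0.55],"gripper": 0.7},
    {"dr": [0,0,0],"travel": [-0.003,-0.002,0.68],"gripper": 0.7},
    {"dr": [0,0,0],"travel": [-0.003,-0.002,0.77],"gripper": 0.7},
    {"dr": [0,0,0],"travel": [-0.003,-0.002,0.82],"gripper": 0.7},
    {"dr": [0,0,0],"travel": [-0.003,-0.002,0.85],"gripper": 0.7},
    {"dr": [0,0,0],"travel": [-0.003,-0.002,0.87],"gripper": 0.7},
    {"dr": [0,0,0],"travel": [-0.003,-0.002,0.87],"gripper": 0.7},
    {"dr": [0,0,0],"travel": [-0.003,-0.002,0.87],"gripper": 0.7}
  ]
}}

```text
time: 18.3
ee_pos: [0.518, -0.0238, 0.0315]
eef_rot: [0.001, 0.72, 0.694, 0.001]
wrist_force: [0.4, 0.4, 0.6]
finger_gap: 0.699
grip_force: 0.0
```

```bash
python3 -c "
from h import *
go((.5166,-.023,.029,-1.9))"
```

```text
t 18.3 p [ 0.518  -0.0238  0.0315] yaw -2.04 tool z [ 1.9e-03 -4.0e-04 -1.0e+00] F [0.4 0.4 0.6] gap 0.699 grip 0.0
dr [ 0.001  0.    -0.002] travel [ 0.0037 -0.0071  0.0123]
```

Call:
{"name": "apply_moves", "arguments": {
  "plan": [
    {"dr": [0,0,0],"travel": [0.003,-0.005,0.008],"gripper": 0.6},
    {"dr": [0,0,0],"travel": [0.003,-0.005,0.008],"gripper": 0.54},
    {"dr": [0,0,0],"travel": [0.003,-0.005,0.008],"gripper": 0.5},
    {"dr": [0,0,0],"travel": [0.003,-0.005,0.008],"gripper": 0.47},
    {"dr": [0,0,0],"travel": [0.003,-0.005,0.008],"gripper": 0.45},
    {"dr": [0,0,0],"travel": [0.003,-0.005,0.008],"gripper": 0.43},
    {"dr": [0,0,0],"travel": [0.003,-0.005,0.008],"gripper": 0.41},
    {"dr": [0,0,0],"travel": [0.003,-0.005,0.008],"gripper": 0.39},
    {"dr": [0,0,0],"travel": [0.003,-0.005,0.008],"gripper": 0.3},
    {"dr": [0,0,0],"travel": [0.003,-0.005,0.008],"gripper": 0.3}
  ],
  "force": 25
}}

```text
time: 19.3
ee_pos: [0.5166, -0.0231, 0.0292]
eef_rot: [0.0, 0.72, 0.694, 0.0]
wrist_force: [0.8, 0.0, 1.4]
finger_gap: 0.417
grip_force: 25.3
```

Call:
{"name": "apply_moves", "arguments": {
  "plan": [
    {"dr": [0,0,0],"travel": [0,0,0],"gripper": 0.3},
    {"dr": [0,0,0],"travel": [0,0,0],"gripper": 0.3},
    {"dr": [0,0,0],"travel": [0,0,0],"gripper": 0.3},
    {"dr": [0,0,0],"travel": [0,0,0],"gripper": 0.3}
  ],
  "force": 80
}}

```text
time: 19.7
ee_pos: [0.5166, -0.023, 0.0293]
eef_rot: [0.0, 0.72, 0.694, 0.0]
wrist_force: [0.7, 1.6, 5.9]
finger_gap: 0.407
grip_force: 79.4
```

```bash
python3 -c "
from h import *
go();print(bot.observe()['torque'])"
```

```text
t 19.7 p [ 0.5166 -0.023   0.0293] yaw -2.06 tool z [ 1.e-03 -1.e-04 -1.e+00] F [0.7 1.6 5.9] gap 0.407 grip 79.4
[ 0.16342092 -0.08415394 -0.00538532]
```

Call:
{"name": "apply_moves", "arguments": {
  "plan": [
    {"dr": [0,0,0],"travel": [0,0,-0.005],"gripper": 0.3},
    {"dr": [0,0,0],"travel": [0,0,-0.015],"gripper": 0.3},
    {"dr": [0,0,0],"travel": [0,0,-0.03],"gripper": 0.3},
    {"dr": [0,0,0],"travel": [0,0,-0.05],"gripper": 0.3},
    {"dr": [0,0,0],"travel": [0,0,-0.075],"gripper": 0.3},
    {"dr": [0,0,0],"travel": [0,0,-0.1],"gripper": 0.3},
    {"dr": [0,0,0],"travel": [0,0,-0.125],"gripper": 0.3},
    {"dr": [0,0,0],"travel": [0,0,-0.145],"gripper": 0.3},
    {"dr": [0,0,0],"travel": [0,0,-0.16],"gripper": 0.3},
    {"dr": [0,0,0],"travel": [0,0,-0.165],"gripper": 0.3}
  ]
}}

```text
time: 20.7
ee_pos: [0.5165, -0.0231, 0.0625]
eef_rot: [0.0, 0.72, 0.694, 0.0]
wrist_force: [0.3, 0.4, -4.2]
finger_gap: 0.404
grip_force: 80.2
```

```bash
python3 -c "
from h import *
go();print(bot.observe()['torque'])
s=capture('side');cv2.imwrite('pics/lift.png',s[:,:,::-1])
h=cv2.cvtColor(s[140:280,230:350],cv2.COLOR_RGB2HSV);m=(h[...,0]<14)&(h[...,1]>185)&(h[...,2]>140);y,x=np.nonzero(m);print('orange',x.mean()+230,y.mean()+140,len(x))
s0=cv2.imread('pics/side0.png')[140:220,230:350];h=cv2.cvtColor(s0,cv2.COLOR_BGR2HSV);m=(h[...,0]<14)&(h[...,1]>185)&(h[...,2]>140);y,x=np.nonzero(m);print('orange0',x.mean()+230,y.mean()+140,len(x))
print(proj('side',(.5135,-.117,.055)),proj('side',(.5135,-.117,.088)))
"
```

```text
t 20.7 p [ 0.5165 -0.0231  0.0625] yaw -2.05 tool z [ 1.e-03 -2.e-04 -1.e+00] F [ 0.3  0.4 -4.2] gap 0.404 grip 80.2
[ 0.29143146  0.01143081 -0.01093949]
orange nan nan 0
orange0 290.5851063829787 205.25531914893617 94
[291.57521389 208.30713475] [291.86322908 200.70689326]<string>:5: RuntimeWarning: Mean of empty slice.
  ret = ret.dtype.type(ret / rcount)
```

Call:
{"name": "apply_moves", "arguments": {
  "plan": [
    {"dr": [0,0,0],"travel": [0,0,-0.01],"gripper": 0.3},
    {"dr": [0,0,0],"travel": [0,0,-0.03],"gripper": 0.3},
    {"dr": [0,0,0],"travel": [0,0,-0.06],"gripper": 0.3},
    {"dr": [0,0,0],"travel": [0,0,-0.1],"gripper": 0.3},
    {"dr": [0,0,0],"travel": [0,0,-0.15],"gripper": 0.3},
    {"dr": [0,0,0],"travel": [0,0,-0.2],"gripper": 0.3},
    {"dr": [0,0,0],"travel": [0,0,-0.25],"gripper": 0.3},
    {"dr": [0,0,0],"travel": [0,0,-0.29],"gripper": 0.3},
    {"dr": [0,0,0],"travel": [0,0,-0.32],"gripper": 0.3},
    {"dr": [0,0,0],"travel": [0,0,-0.335],"gripper": 0.3}
  ]
}}

```text
time: 21.75
ee_pos: [0.5165, -0.0231, 0.1298]
eef_rot: [0.0, 0.72, 0.694, 0.0]
wrist_force: [0.7, 0.4, -4.7]
finger_gap: 0.404
grip_force: 80.3
```

```bash
cat >> h.py <<'E'
def orange(n,u,v,w,h,s=None):
    s=capture(n) if s is None else s
    q=cv2.cvtColor(s[v:v+h,u:u+w],cv2.COLOR_RGB2HSV);m=((q[...,0]<13)&(q[...,1]>190)&(q[...,2]>95)).astype(np.uint8)
    k,l,st,c=cv2.connectedComponentsWithStats(m)
    for i in range(1,k):
        if st[i,4]>15: print(n,"orange",(c[i]+[u,v]).round(1),st[i])
E
python3 -c "
from h import *
go();print(bot.observe()['torque'])
orange('side',230,130,130,110);orange('top',240,150,120,110)
p=bot.observe()['ee_pos'];print(proj('side',(.5135,-.117,p[2]+.026)),proj('top',(.5135,-.117,p[2]+.026)))
"
```

```text
t 21.75 p [ 0.5165 -0.0231  0.1298] yaw -2.06 tool z [ 1.2e-03 -2.0e-04 -1.0e+00] F [ 0.7  0.4 -4.7] gap 0.404 grip 80.3
[ 0.17540392 -0.04669578  0.0480079 ]
side orange [292.3 184.5] [ 54  46  18  17 202]
top orange [281.8 199.1] [36 44 13 10 38]
[292.48494219 184.30091886] [284.90513415 196.97999368]
```

The dish is lifted 100 mm with the clementine centred. I'm turning it slowly about its own middle.

Call:
{"name": "apply_moves", "arguments": {
  "plan": [
    {"dr": [0,0,-0.0044],"travel": [0,-0.0033,0],"gripper": 0.3},
    {"dr": [0,0,-0.0133],"travel": [-0.0001,-0.0098,0],"gripper": 0.3},
    {"dr": [0,0,-0.0267],"travel": [-0.0004,-0.0197,0],"gripper": 0.3},
    {"dr": [0,0,-0.0444],"travel": [-0.0011,-0.0328,0],"gripper": 0.3},
    {"dr": [0,0,-0.0622],"travel": [-0.0022,-0.0459,0],"gripper": 0.3},
    {"dr": [0,0,-0.08],"travel": [-0.0037,-0.0589,0],"gripper": 0.3},
    {"dr": [0,0,-0.0978],"travel": [-0.0055,-0.0719,0],"gripper": 0.3},
    {"dr": [0,0,-0.1156],"travel": [-0.0077,-0.0848,0],"gripper": 0.3},
    {"dr": [0,0,-0.1333],"travel": [-0.0103,-0.0977,0],"gripper": 0.3},
    {"dr": [0,0,-0.1511],"travel": [-0.0132,-0.1105,0],"gripper": 0.3}
  ]
}}

```text
time: 22.85
ee_pos: [0.4937, -0.0249, 0.1289]
eef_rot: [-0.0, 0.632, 0.775, -0.0]
wrist_force: [-0.6, -0.2, -4.7]
finger_gap: 0.409
grip_force: 80.2
```

Call:
{"name": "apply_moves", "arguments": {
  "plan": [
    {"dr": [0,0,-0.0178],"travel": [-0.0002,-0.0131,0],"gripper": 0.3},
    {"dr": [0,0,-0.0356],"travel": [-0.0007,-0.0262,0],"gripper": 0.3},
    {"dr": [0,0,-0.0533],"travel": [-0.0016,-0.0393,0],"gripper": 0.3},
    {"dr": [0,0,-0.0711],"travel": [-0.0029,-0.0524,0],"gripper": 0.3},
    {"dr": [0,0,-0.0889],"travel": [-0.0046,-0.0654,0],"gripper": 0.3},
    {"dr": [0,0,-0.1067],"travel": [-0.0066,-0.0784,0],"gripper": 0.3},
    {"dr": [0,0,-0.1244],"travel": [-0.009,-0.0913,0],"gripper": 0.3},
    {"dr": [0,0,-0.1422],"travel": [-0.0117,-0.1041,0],"gripper": 0.3},
    {"dr": [0,0,-0.16],"travel": [-0.0148,-0.1169,0],"gripper": 0.3},
    {"dr": [0,0,-0.1778],"travel": [-0.0182,-0.1295,0],"gripper": 0.3}
  ]
}}

```text
time: 23.85
ee_pos: [0.4689, -0.0337, 0.1289]
eef_rot: [-0.0, 0.517, 0.856, -0.0]
wrist_force: [0.6, -0.5, -4.6]
finger_gap: 0.405
grip_force: 80.3
```

```bash
python3 -c "
from h import *
go()
s=bot.observe();a=np.radians(np.degrees(np.arctan2(*Rn.from_quat(np.roll(s['eef_rot'],-1)).as_matrix()[[1,0],1]))+90);p=s['ee_pos'];C0=p[:2]-.094*np.array([np.cos(a),np.sin(a)]);print('dish c',C0)
orange('side',230,130,130,110);print(proj('side',(*C0,p[2]+.026)))
"
```

```text
t 23.85 p [ 0.4689 -0.0337  0.1289] yaw 27.69 tool z [-5.e-04 -1.e-04 -1.e+00] F [ 0.6 -0.5 -4.6] gap 0.405 grip 80.3
dish c [ 0.51254852 -0.11690533]
side orange [290.6 185. ] [ 52  46  18  17 197]
[292.11054939 184.42763495]
```

Call:
{"name": "apply_moves", "arguments": {
  "plan": [
    {"dr": [0,0,-0.0178],"travel": [-0.0002,-0.0131,0],"gripper": 0.3},
    {"dr": [0,0,-0.0356],"travel": [-0.0007,-0.0262,0],"gripper": 0.3},
    {"dr": [0,0,-0.0533],"travel": [-0.0016,-0.0393,0],"gripper": 0.3},
    {"dr": [0,0,-0.0711],"travel": [-0.0029,-0.0524,0],"gripper": 0.3},
    {"dr": [0,0,-0.0889],"travel": [-0.0046,-0.0654,0],"gripper": 0.3},
    {"dr": [0,0,-0.1067],"travel": [-0.0066,-0.0784,0],"gripper": 0.3},
    {"dr": [0,0,-0.1244],"travel": [-0.009,-0.0913,0],"gripper": 0.3},
    {"dr": [0,0,-0.1422],"travel": [-0.0117,-0.1041,0],"gripper": 0.3},
    {"dr": [0,0,-0.16],"travel": [-0.0148,-0.1169,0],"gripper": 0.3},
    {"dr": [0,0,-0.1778],"travel": [-0.0182,-0.1295,0],"gripper": 0.3}
  ]
}}

```text
time: 24.9
ee_pos: [0.4476, -0.0489, 0.1289]
eef_rot: [-0.0, 0.394, 0.919, -0.0]
wrist_force: [0.7, -0.1, -4.1]
finger_gap: 0.408
grip_force: 80.3
```

Call:
{"name": "apply_moves", "arguments": {
  "plan": [
    {"dr": [0,0,-0.0178],"travel": [-0.0002,-0.0131,0],"gripper": 0.3},
    {"dr": [0,0,-0.0356],"travel": [-0.0007,-0.0262,0],"gripper": 0.3},
    {"dr": [0,0,-0.0533],"travel": [-0.0016,-0.0393,0],"gripper": 0.3},
    {"dr": [0,0,-0.0711],"travel": [-0.0029,-0.0524,0],"gripper": 0.3},
    {"dr": [0,0,-0.0889],"travel": [-0.0046,-0.0654,0],"gripper": 0.3},
    {"dr": [0,0,-0.1067],"travel": [-0.0066,-0.0784,0],"gripper": 0.3},
    {"dr": [0,0,-0.1244],"travel": [-0.009,-0.0913,0],"gripper": 0.3},
    {"dr": [0,0,-0.1422],"travel": [-0.0117,-0.1041,0],"gripper": 0.3},
    {"dr": [0,0,-0.16],"travel": [-0.0148,-0.1169,0],"gripper": 0.3},
    {"dr": [0,0,-0.1778],"travel": [-0.0182,-0.1295,0],"gripper": 0.3}
  ]
}}

```text
time: 25.9
ee_pos: [0.4313, -0.0695, 0.1289]
eef_rot: [-0.0, 0.262, 0.965, -0.0]
wrist_force: [0.1, -0.2, -4.5]
finger_gap: 0.408
grip_force: 80.3
```

Call:
{"name": "apply_moves", "arguments": {
  "plan": [
    {"dr": [0,0,-0.0178],"travel": [-0.0002,-0.0131,0],"gripper": 0.3},
    {"dr": [0,0,-0.0356],"travel": [-0.0007,-0.0262,0],"gripper": 0.3},
    {"dr": [0,0,-0.0533],"travel": [-0.0016,-0.0393,0],"gripper": 0.3},
    {"dr": [0,0,-0.0711],"travel": [-0.0029,-0.0524,0],"gripper": 0.3},
    {"dr": [0,0,-0.0889],"travel": [-0.0046,-0.0654,0],"gripper": 0.3},
    {"dr": [0,0,-0.1067],"travel": [-0.0066,-0.0784,0],"gripper": 0.3},
    {"dr": [0,0,-0.1244],"travel": [-0.009,-0.0913,0],"gripper": 0.3},
    {"dr": [0,0,-0.1422],"travel": [-0.0117,-0.1041,0],"gripper": 0.3},
    {"dr": [0,0,-0.16],"travel": [-0.0148,-0.1169,0],"gripper": 0.3},
    {"dr": [0,0,-0.1778],"travel": [-0.0182,-0.1295,0],"gripper": 0.3}
  ]
}}

```text
time: 26.9
ee_pos: [0.4213, -0.0937, 0.1289]
eef_rot: [-0.0, 0.125, 0.992, -0.0]
wrist_force: [0.3, -0.1, -4.0]
finger_gap: 0.405
grip_force: 80.3
```

Call:
{"name": "apply_moves", "arguments": {
  "plan": [
    {"dr": [0,0,-0.0156],"travel": [-0.0001,-0.0115,0],"gripper": 0.3},
    {"dr": [0,0,-0.03],"travel": [-0.0005,-0.0221,0],"gripper": 0.3},
    {"dr": [0,0,-0.0422],"travel": [-0.001,-0.0312,0],"gripper": 0.3},
    {"dr": [0,0,-0.0522],"travel": [-0.0016,-0.0385,0],"gripper": 0.3},
    {"dr": [0,0,-0.06],"travel": [-0.0021,-0.0443,0],"gripper": 0.3},
    {"dr": [0,0,-0.0656],"travel": [-0.0025,-0.0484,0],"gripper": 0.3},
    {"dr": [0,0,-0.07],"travel": [-0.0028,-0.0516,0],"gripper": 0.3},
    {"dr": [0,0,-0.0722],"travel": [-0.003,-0.0532,0],"gripper": 0.3},
    {"dr": [0,0,-0.0733],"travel": [-0.0031,-0.054,0],"gripper": 0.3},
    {"dr": [0,0,-0.0733],"travel": [-0.0031,-0.054,0],"gripper": 0.3}
  ]
}}

```text
time: 27.9
ee_pos: [0.4196, -0.1041, 0.1289]
eef_rot: [-0.0, 0.068, 0.998, 0.0]
wrist_force: [-0.5, 0.4, -3.5]
finger_gap: 0.41
grip_force: 80.3
```

```bash
python3 -c "
from h import *
go()
s=bot.observe();a=np.arctan2(*Rn.from_quat(np.roll(s['eef_rot'],-1)).as_matrix()[[1,0],1])+np.pi/2;p=s['ee_pos'];C0=p[:2]-.094*np.array([np.cos(a),np.sin(a)]);d=np.array([.741,-.1495])-C0
print('dish c',C0,'free ear dir',np.degrees(a)-180,'to plate',np.degrees(np.arctan2(d[1],d[0])),s['joint_vel'].round(3))
print(proj('side',(*C0,p[2]+.026)),proj('top',(*C0,p[2]+.026)))
S=capture('side');T=capture('top');orange('side',230,130,130,110,S);orange('top',240,150,120,110,T)
im=np.zeros((600,800,3),np.uint8);im[:600,:480]=cv2.resize(S[95:275,235:379],(480,600),interpolation=2);im[:400,480:]=cv2.resize(T[130:255,235:335],(320,400),interpolation=2);cv2.imwrite('pics/f.png',im[:,:,::-1])
"
```

```text
t 27.9 p [ 0.4196 -0.1041  0.1289] yaw 82.15 tool z [-0.  0. -1.] F [-0.5  0.4 -3.5] gap 0.41 grip 80.3
dish c [ 0.51275917 -0.11690994] free ear dir -7.850304267754183 to plate -8.126222983570678 [ 0.001  0.001  0.    -0.002  0.003  0.003]
[292.19171509 184.42039417] [284.88095121 197.24728211]
side orange [290.2 187.4] [ 52  49  17  16 159]
top orange [285.2 199.4] [ 38  42  16  16 175]
```

View pics/f.png

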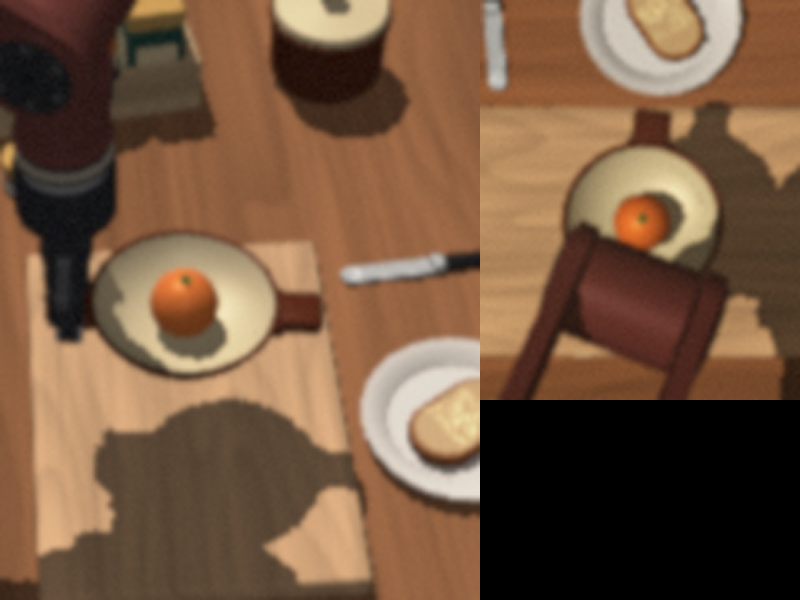

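The free ear points at the plate, at top panel (652,125), and the clementine sits near the middle. I'll hold for a second and check that it is still.

Call:
{"name": "apply_moves", "arguments": {
  "plan": [
    {"dr": [0,0,0],"travel": [0,0,0],"gripper": 0.3},
    {"dr": [0,0,0],"travel": [0,0,0],"gripper": 0.3},
    {"dr": [0,0,0],"travel": [0,0,0],"gripper": 0.3},
    {"dr": [0,0,0],"travel": [0,0,0],"gripper": 0.3},
    {"dr": [0,0,0],"travel": [0,0,0],"gripper": 0.3},
    {"dr": [0,0,0],"travel": [0,0,0],"gripper": 0.3},
    {"dr": [0,0,0],"travel": [0,0,0],"gripper": 0.3},
    {"dr": [0,0,0],"travel": [0,0,0],"gripper": 0.3},
    {"dr": [0,0,0],"travel": [0,0,0],"gripper": 0.3},
    {"dr": [0,0,0],"travel": [0,0,0],"gripper": 0.3}
  ]
}}

```text
time: 29.0
ee_pos: [0.4196, -0.1041, 0.1289]
eef_rot: [-0.0, 0.068, 0.998, -0.0]
wrist_force: [0.2, 0.5, -4.1]
finger_gap: 0.407
grip_force: 80.3
```

```bash
python3 -c "
from h import *
go()
orange('side',230,130,130,110);orange('top',240,150,120,110)
"
```

```text
t 29.0 p [ 0.4196 -0.1041  0.1289] yaw 82.15 tool z [-0. -0. -1.] F [ 0.2  0.5 -4.1] gap 0.407 grip 80.3
side orange [290.3 187.2] [ 52  49  17  16 152]
top orange [285.1 199.3] [ 38  42  16  16 176]
```

```bash
python3 -c "
from plant import bot
print(bot.hand_in())"
```

```text
the job is handed in; nothing more can be done
None
```

I packed the marmalade jar and tea tin upright in the caddy beside the honey, and I'm holding the dish by one ear about 10 cm above the board, level and still, with the free ear pointing at the plate and the clementine in the middle; I handed the job in at about 29 s, and no verdict came back.

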